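# Extend the bench magnifier's arm by one hole

### The job

Lengthen the bench magnifier's telescoping arm by one hole: squeeze in the two red buttons on its sides, slide the blue outer tube out (away from the post) until both buttons pop through the next pair of holes by themselves, then let go and leave it. Slide gently and stop as soon as it clicks, never forcing the tube against the buttons, and do not disturb the small things lying around.

Things in the scene. Friction and masses are not known exactly. Their poses are not given: they have to be found in the camera images.
- stand: bench magnifier, fixed to the table. Origin on the table right below the two buttons; z up; x is the arm's axis, pointing outward from post to lens. A dark foot plate (110 x 130 x 16 mm) lies 185 mm behind the origin (x = -185 mm). A dark square inner tube (24.5 mm) runs level, its middle 100 mm up, from the post to x = 90 mm; the buttons sit in its y+ and y- sides and never move along x
- post_top (a point): top of the black knob on the steel post, 130 mm above the table, 185 mm behind the buttons
- button_spot (a point): fixed point on the arm's axis midway between the two buttons, 100 mm above the table; axes as the stand's. A gripper from above that closes across the arm (along y) here squeezes both buttons
- tube_grip (a point): point on the blue outer tube's axis between the holes that hold the buttons at the start; moves with the tube; axes as the stand's. Square, 30 mm wide and high, from 102 mm on the post's side to 95 mm on the lens's side, walls 2.5 mm. Three pairs of 15 mm holes in its y+ and y- sides: here, some 42 to 68 mm towards the post (the pair to use; it differs each time), and 50 mm towards the lens
- lens_center (a point): centre of the round magnifying lens (96 mm across, 10 mm thick, level), 165 mm beyond tube_grip on the outer tube, 100 mm above the table
- outer_tube (a joint): how far the outer tube is slid out, in m: about 0 at the start, grows outward, stops at -0.07 and 0.08. Drag about 2 to 3 N; some 8 N at first while the edges of the holes push the squeezed domes under the wall. Locked, with 1 mm of play, while the buttons stand out of the holes: more than 10 N on a button counts as forcing it
- button_left (a joint): how far the red button on the y+ side is pressed in, in m: 0 popped out. Round dome 14 mm across, 5.5 mm proud of the outer tube when out. Squeezed flush with the tube's side it reads 0.0055, which is enough: sliding the tube then pushes it under the wall (0.008); stop 0.0095. Spring 1 N when out, 2 N under the wall
- button_right (a joint): the same for the button on the y- side
- spool: small green solder spool, 56 mm across, 24 mm high, standing free; origin under its centre
- steel_block: dark steel round block, 48 mm across, 42 mm high, free; origin under its centre
- brass_plug: small brass connector standing under the lens, 22 mm across, 30 mm high, free; origin under its centre
- green_case: flat green plastic case, 75 x 45 x 20 mm, free; origin under its centre

How it is judged (in metres and radians):
On the way, in this order (a step that is already met when the one before it is completed fails the run):
1. both buttons are squeezed in while the outer tube is still at its old holes (value of joint each of button_left, button_right above 0.0035 m and value of joint outer_tube below 0.006 m), for 0.1 s.
2. the outer tube is sliding out, clear of its old holes, with both buttons under its walls (value of joint each of button_left, button_right above 0.006 m and value of joint outer_tube above 0.016 m), for 0.1 s.
At the end, for the whole second after the job is handed in: the outer tube rests one hole farther out (slid out 40 to 70 mm), with both buttons popped out through the next pair of holes (pressed in less than 1.5 mm), at rest and let go (value of joint outer_tube between 0.04 and 0.07 m and value of joint each of button_left, button_right below 0.0015 m and velocity of joint outer_tube between -0.005 and 0.005 m/s); the robot touches nothing.
It fails at once if the tube is forced against the left button (more than 10 N) (contact force between button_left and outer_tube above 10 N).
It fails at once if the tube is forced against the right button (more than 10 N) (contact force between button_right and outer_tube above 10 N).
It fails at once if a bystander is pushed more than 15 mm (distance of any of spool, steel_block, brass_plug, green_case from where it was at the start of the episode above 0.015 m).
It also fails if it takes over 38 s, if anything falls off the work surface, if the arm or the gripper's body presses on something with over 40 N, if the wrist force passes 120 N, or if a joint passes its speed limit or range.

### The arm

A 6-joint arm with a two-finger parallel gripper is mounted at the origin on the work surface. World frame = base frame: x ahead of the robot, y to its left, z up, the work surface at z = 0. Lengths are in mm, angles in degrees, forces in N, time in s.
With the tool pointing down it reaches from about 275 to 750 mm from the base axis. Payload 10.2 kg.
Tool frame: the origin (TCP) lies midway between the tips of the shut fingers; the grasp point (between the pads) lies 19 mm behind it; z points along the fingers, y is the line along which they close (so a half turn about z gives the same grasp; the last joint's range is limited). The gripper opens to 88 mm and grips with 3 to 60 N. Pads are 18 mm wide; open, the fingers measure 123 mm over their backs; the gripper's body (75 mm by 187 mm) begins 45 mm behind the grasp point.
Start: joints at [64.32, 17.928, 85.812, -0, 76.261, -12.8], TCP at [117.041, 511.793, 238.72] pointing down, gripper open.
Joint ranges: [-168.41, 168.41], [-55.51, 124.54], [10.69, 146.95], [-70.63, 250.63], [1, 178], [-165.06, 165.06]. Speed limits (degrees/s): [136.94, 136.94, 172.46, 180, 180, 180].

### API

Orientations are given as [roll, pitch, yaw] about the fixed x, y, z axes, in that order (R = Rz(yaw) Ry(pitch) Rx(roll)).
In Python, from workcell import robot gives the robot as it stands.
- The arm moves only by the tool servo_tool, never from a script. Its argument "series" is a list of rows, each a list of 3 entries, a list of its own where there are three numbers: the turn, a rotation vector about the tool's x, y, z in degrees, then the shift along the tool's x, y, z in mm, then the finger opening in mm, from 0 to 88.1. In form: [[[wx, wy, wz], [x, y, z], hand], ...]. A call has 1 to 5 rows; each row shifts and turns the commanded pose from where the row before left it, along the tool's axes as they then stand; what a row does not reach is not made up. A row lasts 1/10 s, in which the tool goes at most 50 mm and 8.59 degrees, less where a joint would pass 70% of its speed; a pose out of reach is approached as far as the arm can. A call with a gripper value outside its range is refused whole. The fingers move at their own pace and stop on an object; "newtons" is the grip in N (left out, the last holds). Time passes only in rows, so rows that do not move let the fingers close. It gives the time, the measured TCP pose, the force, the opening and the grip force at its end, in the units of the state.
- robot.get_obs(): the state, without advancing time (a new reading comes with each control period).
- robot.snapshot(name): name is "scene" or "top"; returns a dict with "image" (420x560x3 uint8, blue, green, red), "K" (3x3 intrinsics, pixels), "D" ([k1, k2, p1, p2, k3] as OpenCV has them; the pictures are not rectified), "extrinsics" (4x4, takes a point from camera to world coordinates). Camera axes: x right, y down, z forward; pixel columns grow to the right and rows downward; lengths in mm; the calibration is good to about 2 mm. A picture is of the moment at which its call begins. There is no depth.
- robot.sign_off(): hands the job in; it is judged then, once.
Trained networks look in a picture, given as the dict that the camera call returned (one of the last four; its "shot" number tells which), for a name from the list of things; names that differ only in an ending like _2 or _b are one class to them, and where a whole thing is asked for, a point or a joint stands for the part that bears it (a point fixed in the world has none). Each returns a list of dicts, best first, with "confidence" (0 to 1); they miss things now and then, are a little off and sometimes report something else, mostly with a low value. They report only what shows in the picture. A call takes as long as a camera call.
- robot.regions_of(thing, picture): "pixels" (420x560 bool, what is visible of it) and "box" ([left, top, width, height] in pixels, round what is visible of it).
The state is a dict: "t": time; "qpos": joint angles; "qd": joint speeds; "joint_efforts": joint torques, N m; "position": TCP position; "eef_rot": TCP orientation; "ft_force": force on the tool from outside, world axes, zero at the start; "ft_torque": the same for the moment, N m; "finger_gap": opening from 0.0 (shut) to 1.0 (fully open); "grasp_force": force on a finger pad.
Only numpy, scipy, OpenCV 4.12 (cv2) and the standard library are available. Lean on these libraries where they do the work, as an engineer would, in place of code of your own. Each camera call takes 0.05 s, during which the arm holds its last target. There are 200 camera calls.

## Working session

There is one attempt and no reset: what is moved stays moved. The work goes in short steps, Python scripts to look and compute and a tool call to move; the robot and the scene stay as the last step left them, time stands still between calls to the robot, and variables do not carry over. Pictures are saved under pics/ and viewed, at most 10 in all, crops included, and the job is handed in when it is done.

Besides the shell and the picture viewer there is one more tool, called by a JSON object that holds its "method" and its "body", one argument or row to a line. servo_tool: Moves the arm, as the interface text tells. Its arguments: {"type":"object","properties":{"series":{"type":"array"},"newtons":{"type":"number"}},"required":["series"]}

```bash
mkdir -p pics
cat > h.py <<'E'
import numpy as np, cv2
from workcell import robot
def proj(p,s):
    T=np.linalg.inv(s["extrinsics"]); r=cv2.Rodrigues(T[:3,:3])[0]
    return cv2.projectPoints(np.array(p,float).reshape(-1,1,3),r,T[:3,3],np.array(s["K"],float),np.array(s["D"],float))[0][:,0]
def ray(uv,s,z):
    u=cv2.undistortPoints(np.array(uv,float).reshape(-1,1,2),np.array(s["K"],float),np.array(s["D"],float))[:,0]
    E=np.array(s["extrinsics"]); d=np.c_[u,np.ones(len(u))]@E[:3,:3].T; o=E[:3,3]
    return o+d*((z-o[2])/d[:,2])[:,None]
E
python3 - <<'E'
from h import *
o=robot.get_obs();print({k:np.round(v,3).tolist() for k,v in o.items()})
for n in("scene","top"):
    s=robot.snapshot(n);cv2.imwrite(f"pics/{n}0.png",s["image"]);print(n,np.round(s["extrinsics"],3).tolist(),s["K"])
    for t in("button_left","button_right","outer_tube","stand","spool","steel_block","brass_plug","green_case"):
        for r in robot.regions_of(t,s)[:2]:
            ys,xs=np.nonzero(r["pixels"]);c=(xs.mean(),ys.mean())
            print(t,round(r["confidence"],2),r["box"],np.round(c,1),np.round(ray(c,s,{"b":100}.get(t[0],20) if "butt" in t or "tube" in t else 20)[0],0))
E
```

```text
{'t': 0.0, 'qpos': [64.319, 17.959, 85.852, 0.002, 76.26, -12.8], 'qd': [0.012, -0.053, 0.064, -0.122, -0.023, -0.033], 'joint_efforts': [-0.001, -40.222, -25.226, 0.069, 0.035, -0.0], 'position': [116.943, 511.573, 238.176], 'eef_rot': [-179.931, -0.017, 167.118], 'ft_force': [0.428, -0.528, -0.672], 'ft_torque': [0.016, -0.047, -0.014], 'grasp_force': 0.0, 'finger_gap': 0.998}
scene [[0.828, 0.359, -0.431, 906.52], [0.561, -0.539, 0.628, -463.346], [-0.007, -0.762, -0.648, 635.913], [0.0, 0.0, 0.0, 1.0]] [[531.59123955   0.         285.64611144]
 [  0.         531.59123955 217.3974446 ]
 [  0.           0.           1.        ]]
button_left 0.57 [215.0, 252.1, 8.7, 6.8] [217.8 255.7] [516. -68. 100.]
outer_tube 0.9 [132.5, 182.0, 148.1, 117.5] [204.1 233. ] [402.  21.  20.]
stand 0.79 [136.9, 180.0, 237.5, 240.0] [272.4 309.3] [599. -51.  20.]
spool 0.89 [120.7, 298.8, 41.7, 41.9] [141.2 317.7] [ 448. -171.   20.]
steel_block 0.78 [183.9, 369.8, 44.4, 48.3] [204.6 393.9] [ 607. -214.   20.]
brass_plug 0.63 [150.2, 232.1, 13.6, 18.7] [155. 242.] [348. -42.  20.]
green_case 0.76 [246.6, 241.8, 44.8, 29.1] [270.7 254.8] [530.  41.  20.]
top [[-0.009, -0.996, 0.089, 482.07], [-1.0, 0.006, -0.027, 62.265], [0.027, -0.089, -0.996, 883.272], [0.0, 0.0, 0.0, 1.0]] [[409.73473437   0.         272.09798185]
 [  0.         409.73473437 214.07614048]
 [  0.           0.           1.        ]]
outer_tube 0.96 [280.7, 183.0, 62.0, 161.1] [313.4 277.1] [427. -47.  20.]
stand 0.81 [281.6, 117.0, 84.7, 228.5] [321.  221.1] [544. -65.  20.]
spool 0.8 [359.2, 257.7, 23.6, 26.2] [370.5 269.8] [ 441. -167.   20.]
steel_block 0.64 [377.3, 179.6, 27.5, 25.6] [391.  191.3] [ 607. -216.   20.]
```

```bash
python3 -c "
import cv2
a=cv2.imread('pics/scene0.png')[150:420,90:450];cv2.imwrite('pics/s1.png',cv2.resize(a,(800,600),interpolation=3))
a=cv2.imread('pics/top0.png')[100:370,230:430];cv2.imwrite('pics/t1.png',cv2.resize(a,(444,600),interpolation=3))"
```

```text
(no output)
```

View pics/s1.png

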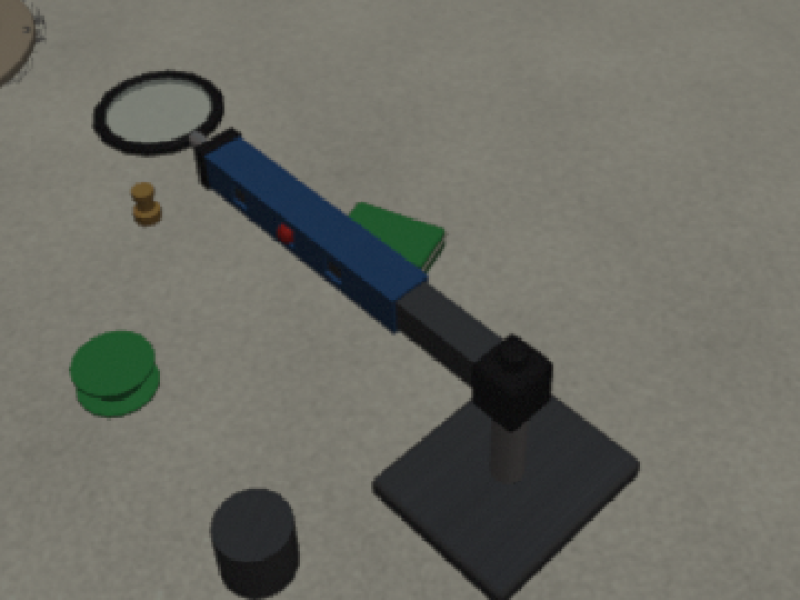

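View pics/t1.png

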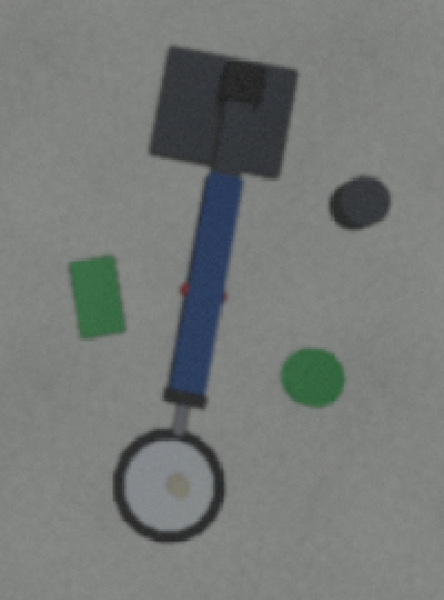

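The scene view shows the stand with its post at the right and the lens at upper left. A red button is at crop (286,233), and the next hole, towards the post, is at about (335,272). In the top view the buttons are at crop (185,289) and (224,296), and the lens is at (169,486). The bystanders are clear of the arm.

```bash
cat > m.py <<'E'
from h import *
def tube(s):
    im=s["image"].astype(int);b,g,r=im[...,0],im[...,1],im[...,2]
    red=((r>1.6*g)&(r>1.6*b)&(r>50)).astype(np.uint8)
    n,l,st,c=cv2.connectedComponentsWithStats(red)
    return [(c[i],st[i]) for i in range(1,n) if st[i][4]>=3]
E
python3 - <<'E'
from m import *
s=robot.snapshot("top")
P=[]
for c,st in tube(s): print("top red",c,st,ray(c,s,100).round(1))
im=s["image"].astype(int);bl=(im[...,0]>1.5*im[...,2])&(im[...,0]>1.2*im[...,1])
ys,xs=np.nonzero(bl);w=ray(np.c_[xs,ys],s,115)[:,:2];k=np.linalg.norm(w-np.median(w,0),axis=1)<130;w=w[k]
m=w.mean(0);e,v=np.linalg.eigh(np.cov((w-m).T));d=v[:,1]*-np.sign(v[0,1]);print("tube mean",m,"dir",d,np.degrees(np.arctan2(d[1],d[0])),"len",np.ptp((w-m)@d),"wid",np.ptp((w-m)@[-d[1],d[0]]))
f=lambda x,y:(x/2.22+230,y/2.222+100)
L=ray(f(169,486),s,102)[0];print("lens",L)
Q=ray([f(185,289),f(224,296)],s,100);print(Q,Q.mean(0));dd=(L-Q.mean(0));print(np.linalg.norm(dd[:2]),np.degrees(np.arctan2(dd[1],dd[0])))
t=robot.snapshot("scene")
for c,st in tube(t): print("scene red",c,st)
g=lambda x,y:(x/2.2222+90,y/2.2222+150)
print("holes",[ray(g(*p),t,100)[0].round(1) for p in((240,197),(286,233),(335,272))],robot.get_obs()["t"])
c=np.r_[Q.mean(0)[:2],100];n=np.array([d[1],-d[0],0]);D=np.r_[d,0]
for sg in(1,-1):print("pred btn",proj([c+sg*n*18],t),proj([c+sg*n*18],s))
E
```

```text
top red [542.12371134 114.34639175] [518  91  42  46 485] [[ 744.9 -489.8  100. ]]
top red [312.57142857 229.71428571] [312 228   2   4   7] [[521.6 -36.7 100. ]]
tube mean [525.61985662 -53.52019213] dir [-0.98037665  0.19713354] 168.63061416405884 len 188.53025673515992 wid 29.91984509592692
lens [355.09826729 -21.26440075 102.        ]
[[520.93674338 -38.18311959 100.        ]
 [514.66031601 -71.82693583 100.        ]] [517.79852969 -55.00502771 100.        ]
166.16198510352643 168.28412267755635
scene red [217.92857143 254.45238095] [215 251   7   8  42]
holes [array([468.6, -56.2, 100. ]), array([516.3, -65.7, 100. ]), array([564.1, -75.6, 100. ])] 1.0
pred btn [[233.70062554 244.93417247]] [[312.90031073 229.85219859]]
pred btn [[214.47576219 257.13183241]] [[331.3347129  233.42431804]]
```

{"method": "servo_tool", "body": {
  "series": [
    [[0,0,0],[0,0,0],88]
  ]
}}

```text
t: 1.1
position: [117.1, 511.8, 238.7]
eef_rot: [-180.0, -0.0, 167.1]
ft_force: [0.2, 0.1, -0.3]
finger_gap: 1.0
grasp_force: 0.0
```

{"method": "servo_tool", "body": {
  "series": [
    [[0,0,0],[-37,-33,0],88],
    [[0,0,0],[-37,-33,0],88],
    [[0,0,0],[-37,-33,0],88],
    [[0,0,0],[-37,-33,0],88],
    [[0,0,0],[-37,-33,0],88]
  ]
}}

```text
t: 1.6
position: [261.3, 308.1, 238.9]
eef_rot: [180.0, 0.0, 167.2]
ft_force: [0.9, 0.1, 0.8]
finger_gap: 0.998
grasp_force: 0.0
```

{"method": "servo_tool", "body": {
  "series": [
    [[0,0,0],[-37,-33,0],88],
    [[0,0,0],[-37,-33,0],88],
    [[0,0,0],[-37,-33,0],88],
    [[0,0,0],[-37,-33,0],88],
    [[0,0,0],[-37,-33,0],88]
  ]
}}

```text
t: 2.1
position: [405.0, 105.6, 239.0]
eef_rot: [180.0, 0.1, 167.1]
ft_force: [0.9, 0.5, -0.2]
finger_gap: 0.999
grasp_force: 0.0
```

{"method": "servo_tool", "body": {
  "series": [
    [[0,0,0],[-37,-33,0],88],
    [[0,0,0],[-37,-33,0],88],
    [[0,0,0],[-37,-33,0],88],
    [[0,0,0],[-36,-32,0],88],
    [[0,0,-1.4],[0,0,0],88]
  ]
}}

```text
t: 2.6
position: [520.1, -57.0, 237.8]
eef_rot: [-180.0, -0.0, 168.3]
ft_force: [-0.3, 1.1, 0.0]
finger_gap: 0.998
grasp_force: 0.0
```

{"method": "servo_tool", "body": {
  "series": [
    [[0,0,0],[2.5,4,38],88],
    [[0,0,0],[0,0,38],88],
    [[0,0,0],[0,0,38],88],
    [[0,0,0],[0,0,38],70],
    [[0,0,0],[0,0,5],60]
  ]
}}

```text
t: 3.1
position: [514.4, -47.3, 78.4]
eef_rot: [179.9, -0.4, 168.6]
ft_force: [0.9, 0.6, 0.4]
finger_gap: 0.841
grasp_force: 0.0
```

Run:
```python
from m import *
o=robot.get_obs();print(o["position"],o["finger_gap"])
a=[]
for n in("scene","top"):
    s=robot.snapshot(n);im=s["image"]
    u=proj([[518.5,-52.5,100]],s)[0].astype(int);c=im[u[1]-50:u[1]+50,u[0]-60:u[0]+60]
    a.append(cv2.resize(c,(480,400),interpolation=3))
cv2.imwrite("pics/c2.png",cv2.resize(np.hstack(a),(800,333)))
```

```text
[514.35848947 -47.32689155  78.41049791] 0.8411396365823389
```

View pics/c2.png

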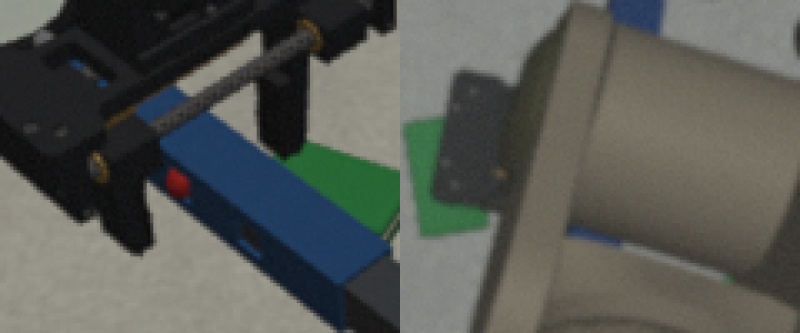

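The left half shows the open fingers straddling the tube, with the red button at about (178,183). I'll let the arm settle and read where it actually is.

{"method": "servo_tool", "body": {
  "series": [
    [[0,0,0],[0,0,0],55],
    [[0,0,0],[0,0,0],50]
  ],
  "newtons": 12
}}

```text
t: 3.4
position: [517.5, -48.6, 83.6]
eef_rot: [-180.0, 0.2, 168.5]
ft_force: [-0.0, -0.3, -0.6]
finger_gap: 0.576
grasp_force: 0.0
```

{"method": "servo_tool", "body": {
  "series": [
    [[0,0,0],[-1.5,-3.5,2.5],48],
    [[0,0,0],[0,0,0],46],
    [[0,0,0],[0,0,0],44]
  ]
}}

```text
t: 3.7
position: [517.5, -52.3, 79.4]
eef_rot: [-180.0, 0.0, 168.5]
ft_force: [-0.2, -0.3, 0.1]
finger_gap: 0.5
grasp_force: 0.0
```

{"method": "servo_tool", "body": {
  "series": [
    [[0,0,0],[0,0,0],40],
    [[0,0,0],[0,0,0],36],
    [[0,0,0],[0,0,0],36]
  ]
}}

```text
t: 4.0
position: [517.4, -52.1, 79.3]
eef_rot: [-180.0, 0.0, 168.5]
ft_force: [-0.3, -0.1, -0.3]
finger_gap: 0.413
grasp_force: 1.1
```

{"method": "servo_tool", "body": {
  "series": [
    [[0,0,0],[0,0,0],33],
    [[0,0,0],[0,0,0],30],
    [[0,0,0],[0,0,0],24],
    [[0,0,0],[0,0,0],24]
  ]
}}

```text
t: 4.4
position: [517.4, -52.2, 79.3]
eef_rot: [-180.0, 0.0, 168.5]
ft_force: [-0.1, 0.2, 1.6]
finger_gap: 0.336
grasp_force: 11.9
```

{"method": "servo_tool", "body": {
  "series": [
    [[0,0,0],[1,0,0],24],
    [[0,0,0],[1,0,0],24],
    [[0,0,0],[1,0,0],24]
  ],
  "newtons": 15
}}

```text
t: 4.7
position: [514.8, -51.7, 79.3]
eef_rot: [180.0, 0.1, 168.5]
ft_force: [7.0, 0.2, -2.6]
finger_gap: 0.335
grasp_force: 15.0
```

{"method": "servo_tool", "body": {
  "series": [
    [[0,0,0],[1,0,0],24],
    [[0,0,0],[1,0,0],24],
    [[0,0,0],[1,0,0],24]
  ]
}}

```text
t: 5.0
position: [512.6, -51.2, 79.3]
eef_rot: [180.0, 0.2, 168.5]
ft_force: [7.7, -0.6, -3.3]
finger_gap: 0.332
grasp_force: 15.0
```

{"method": "servo_tool", "body": {
  "series": [
    [[0,0,0],[1,0,0],24],
    [[0,0,0],[1,0,0],24],
    [[0,0,0],[1,0,0],24],
    [[0,0,0],[1,0,0],24]
  ]
}}

```text
t: 5.4
position: [507.6, -50.2, 79.3]
eef_rot: [-180.0, 0.0, 168.5]
ft_force: [3.7, -0.3, -0.9]
finger_gap: 0.336
grasp_force: 15.0
```

{"method": "servo_tool", "body": {
  "series": [
    [[0,0,0],[2,0,0],24],
    [[0,0,0],[2,0,0],24],
    [[0,0,0],[2,0,0],24],
    [[0,0,0],[2,0,0],24]
  ]
}}

```text
t: 5.8
position: [499.6, -48.6, 79.3]
eef_rot: [-180.0, 0.0, 168.5]
ft_force: [4.2, -0.4, -0.5]
finger_gap: 0.341
grasp_force: 15.0
```

{"method": "servo_tool", "body": {
  "series": [
    [[0,0,0],[1,0,0],24],
    [[0,0,0],[2,0,0],24],
    [[0,0,0],[2,0,0],24]
  ],
  "newtons": 7
}}

```text
t: 6.1
position: [494.8, -47.6, 79.3]
eef_rot: [-180.0, 0.0, 168.5]
ft_force: [3.7, -0.9, -0.3]
finger_gap: 0.335
grasp_force: 7.0
```

Run:
```python
from m import *
s=robot.snapshot("scene");print([(c.round(1),st[4]) for c,st in tube(s)],robot.get_obs()["position"])
im=s["image"][205:325,150:310];cv2.imwrite("pics/c3.png",cv2.resize(im,(800,600),interpolation=3))
c=np.array([518.5,-52.3,100]);d=np.array([-.98,.198,0]);n=np.array([-.198,-.98,0])
p=c+n*15; q=[p-d*k for k in (0,5,10,15,20,25,30,35,40)];print([((x-[150,205])*5).round().tolist() for x in proj(q,s)])
```

```text
[] [494.39047298 -47.52016553  79.23734716]
[[338.0, 251.0], [349.0, 260.0], [361.0, 268.0], [372.0, 277.0], [383.0, 286.0], [394.0, 295.0], [406.0, 304.0], [417.0, 313.0], [429.0, 322.0]]
```

View pics/c3.png

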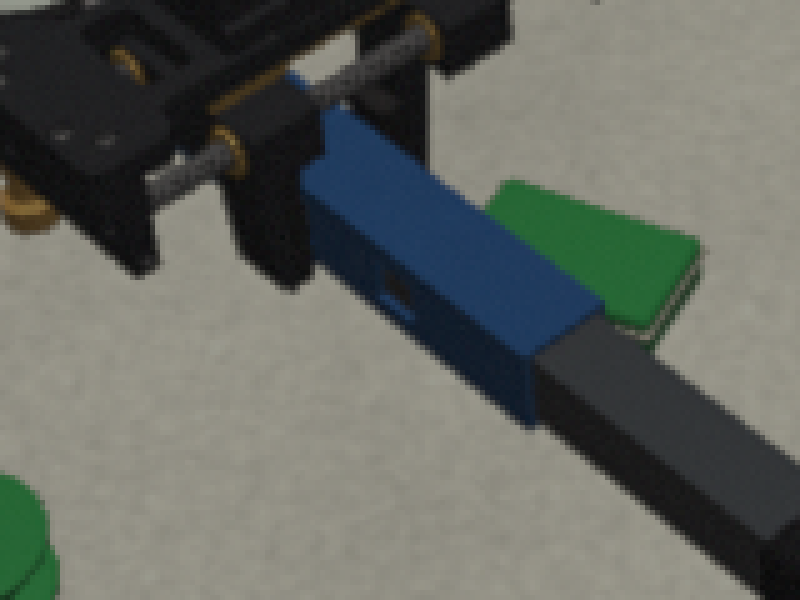

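The tube has followed the gripper and both buttons are under the walls. The next hole is at about (398,290), roughly 26 mm from the button spot.

{"method": "servo_tool", "body": {
  "series": [
    [[0,0,0],[2,0,0],24],
    [[0,0,0],[2,0,0],24],
    [[0,0,0],[2,0,0],24],
    [[0,0,0],[2,0,0],24],
    [[0,0,0],[2,0,0],24]
  ]
}}

```text
t: 6.65
position: [484.9, -45.6, 79.3]
eef_rot: [-180.0, 0.0, 168.5]
ft_force: [2.9, -1.6, 2.1]
finger_gap: 0.339
grasp_force: 7.0
```

{"method": "servo_tool", "body": {
  "series": [
    [[0,0,0],[2,0,0],24],
    [[0,0,0],[2,0,0],24],
    [[0,0,0],[1,0,0],24],
    [[0,0,0],[1,0,0],24],
    [[0,0,0],[1,0,0],24]
  ],
  "newtons": 6
}}

```text
t: 7.15
position: [478.0, -44.2, 79.2]
eef_rot: [-180.0, -0.0, 168.5]
ft_force: [2.2, -1.9, 2.6]
finger_gap: 0.338
grasp_force: 6.0
```

```bash
cat > c.py <<'E'
from m import *
import sys
s=robot.snapshot("scene");o=robot.get_obs();print(o["t"],[(c.round(1),st[4]) for c,st in tube(s)],o["position"])
cv2.imwrite(f"pics/{sys.argv[1]}.png",cv2.resize(s["image"][225:305,170:280],(800,582),interpolation=3))
E
python3 c.py c4
```

```text
7.2 [(array([219.6, 253.8]), np.int32(5))] [477.80737996 -44.16830691  79.22493998]
```

View pics/c4.png

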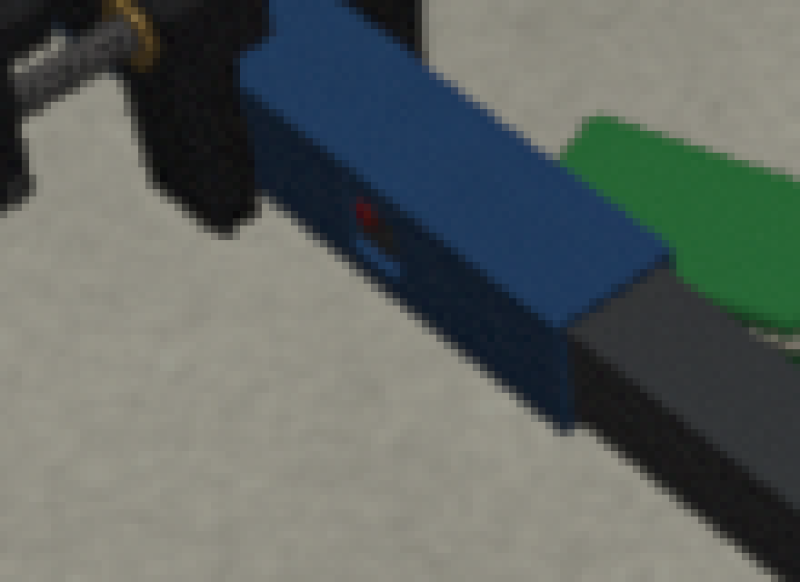

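A sliver of red now shows at the lens-side edge of the hole, at (368,215). About 8 mm remain.

{"method": "servo_tool", "body": {
  "series": [
    [[0,0,0],[1,0,0],24],
    [[0,0,0],[1,0,0],24],
    [[0,0,0],[1,0,0],24],
    [[0,0,0],[1,0,0],24]
  ]
}}

```text
t: 7.6
position: [473.5, -43.3, 79.2]
eef_rot: [-180.0, -0.1, 168.5]
ft_force: [-2.6, -2.0, 6.0]
finger_gap: 0.344
grasp_force: 6.0
```

```bash
python3 c.py c5
```

```text
7.65 [(array([218.2, 254.6]), np.int32(40))] [473.31578647 -43.22738227  79.13407777]
```

{"method": "servo_tool", "body": {
  "series": [
    [[0,0,0],[0.5,0,0],24],
    [[0,0,0],[0.5,0,0],24],
    [[0,0,0],[0.5,0,0],24]
  ]
}}

```text
t: 7.95
position: [472.8, -43.2, 79.2]
eef_rot: [-180.0, 0.0, 168.5]
ft_force: [2.2, -1.7, 2.6]
finger_gap: 0.338
grasp_force: 6.0
```

```bash
python3 c.py c6
```

```text
8.0 [(array([217.9, 254.7]), np.int32(46))] [472.76817805 -43.14648079  79.20429731]
```

View pics/c6.png

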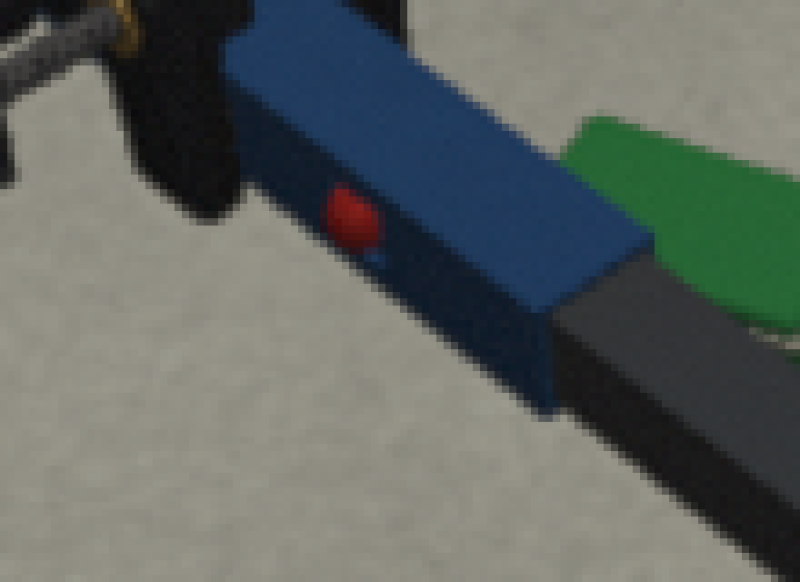

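The dome is out at (353,220), but a sliver of the hole still shows on its post side at (375,258). I'll ease on a little further.

{"method": "servo_tool", "body": {
  "series": [
    [[0,0,0],[0.5,0,0],24],
    [[0,0,0],[0.5,0,0],24]
  ]
}}

```text
t: 8.2
position: [471.9, -43.0, 79.2]
eef_rot: [-180.0, 0.0, 168.5]
ft_force: [1.1, -2.6, 3.5]
finger_gap: 0.338
grasp_force: 6.0
```

```bash
python3 c.py c7
```

```text
8.25 [(array([217.9, 254.7]), np.int32(45))] [471.79031382 -42.94895166  79.23165649]
```

View pics/c7.png

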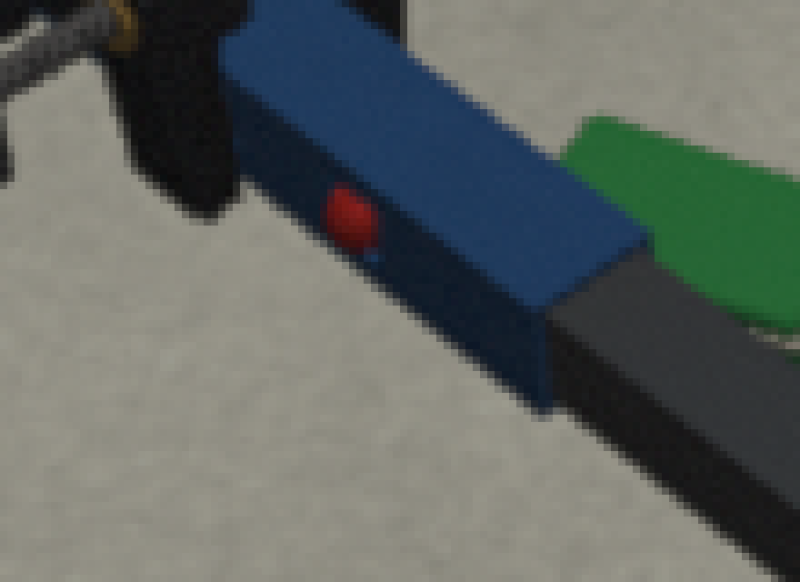

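{"method": "servo_tool", "body": {
  "series": [
    [[0,0,0],[0.5,0,0],24],
    [[0,0,0],[0,0,0],24]
  ]
}}

```text
t: 8.45
position: [471.5, -42.9, 79.2]
eef_rot: [-180.0, 0.0, 168.5]
ft_force: [3.4, -3.6, 1.8]
finger_gap: 0.346
grasp_force: 6.0
```

```bash
python3 c.py c8
```

```text
8.5 [(array([217.9, 254.7]), np.int32(45))] [471.50362164 -42.88596727  79.2517891 ]
```

{"method": "servo_tool", "body": {
  "series": [
    [[0,0,0],[0,0,0],34],
    [[0,0,0],[0,0,0],50],
    [[0,0,0],[0,0,0],70],
    [[0,0,0],[0,0,0],75],
    [[0,0,0],[0,0,0],75]
  ]
}}

```text
t: 9.0
position: [471.2, -42.7, 79.1]
eef_rot: [180.0, -0.0, 168.5]
ft_force: [-0.8, 0.3, -0.2]
finger_gap: 0.721
grasp_force: 0.0
```

{"method": "servo_tool", "body": {
  "series": [
    [[0,0,0],[0,0,-10],75],
    [[0,0,0],[0,0,-30],75],
    [[0,0,0],[0,0,-40],75],
    [[0,0,0],[0,0,-40],75],
    [[0,0,0],[0,0,-40],75]
  ]
}}

```text
t: 9.5
position: [471.0, -42.6, 241.7]
eef_rot: [-180.0, 0.0, 168.5]
ft_force: [-0.0, -0.3, 0.6]
finger_gap: 0.852
grasp_force: 0.0
```

{"method": "servo_tool", "body": {
  "series": [
    [[0,0,0],[0,45,0],75],
    [[0,0,0],[0,45,0],75],
    [[0,0,0],[0,45,0],75],
    [[0,0,0],[0,45,0],75],
    [[0,0,0],[0,20,0],75]
  ]
}}

```text
t: 10.0
position: [511.0, 156.3, 239.9]
eef_rot: [180.0, 0.0, 168.7]
ft_force: [0.1, -1.0, -0.1]
finger_gap: 0.852
grasp_force: 0.0
```

```bash
python3 c.py c9
python3 - <<'E'
from m import *
s=robot.snapshot("top");print([(c.round(1),st.tolist()) for c,st in tube(s)])
t=robot.snapshot("scene")
a=cv2.resize(t["image"][205:305,130:290],(800,500),interpolation=3)[:, :400*2];b=cv2.resize(s["image"][195:255,280:360],(400,300),interpolation=3)
b=cv2.copyMakeBorder(b,0,200,0,0,0);cv2.imwrite("pics/f.png",np.hstack([cv2.resize(a,(400,500)) ,b]))
E
```

```text
10.05 [(array([217.7, 254.5]), np.int32(42))] [511.10171805 157.43807079 239.79389729]
[(array([542.2, 114.4]), [518, 91, 42, 46, 484]), (array([312.6, 229.7]), [312, 228, 2, 4, 7])]
```

View pics/f.png

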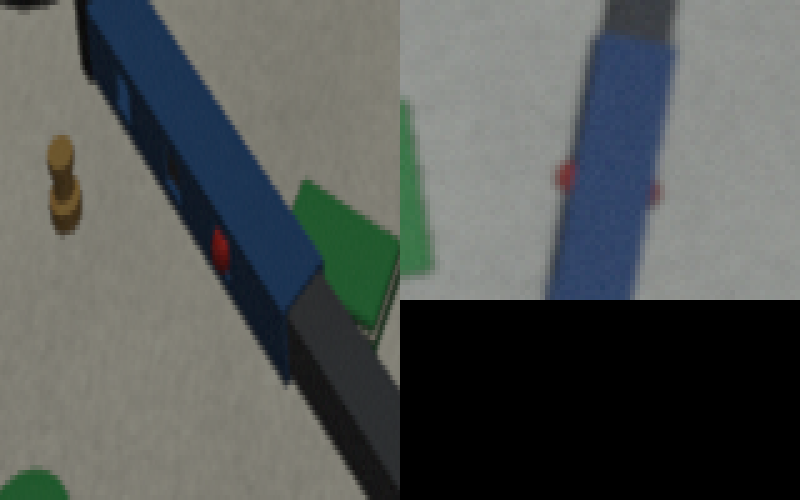

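Both buttons now stand out of the tube, in the scene view at (220,250) and in the top view at (567,177) and (655,190). Their red areas match the start, and the tube has moved out one hole. The arm has settled clear of everything, so I'm handing in.

{"method": "servo_tool", "body": {
  "series": [
    [[0,0,0],[0,0,0],75],
    [[0,0,0],[0,0,0],75]
  ]
}}

```text
t: 10.35
position: [511.1, 152.1, 239.5]
eef_rot: [-180.0, 0.0, 168.4]
ft_force: [0.4, -0.2, 0.4]
finger_gap: 0.851
grasp_force: 0.0
```

```bash
python3 -c "
from workcell import robot
print(robot.sign_off())"
```

```text
the job is handed in; nothing more can be done
None
```

The magnifier's arm is one hole longer (tube slid out about 47 mm), with both buttons popped out and the gripper clear; I handed the job in at about 10 s, and no verdict was returned.

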